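# Re-space the drawer tray and stow the long rotor shaft

## Task

In the shallow steel tray, slide the divider towards the bronze collar until the empty bay on its other side is long enough for the long rotor shaft, keeping the collar flat in its own bay. Then pick up the long shaft from the bench (not the short one beside it), lay it flat and lengthwise on the floor of that empty bay, and let go.

Things in the scene. Friction and masses are not known exactly. Their poses are not given: they have to be found in the camera images.
- tray: Shallow dark grey steel tray, fixed to the bench, open on top. Outside 128 (its x) by 328 (its y, lengthwise) by 26 mm high; walls and floor 4 mm thick, inside 120 by 320 mm. Origin: centre of its underside, on the bench; z up. The divider makes two bays, one at its +y and one at its -y end. A flat black liner (look only) lies in each end.
- divider_tab (a point): Aluminium divider across the tray: 4 mm plate at rim height with an upright grip tab in its middle, 40 (tray x) by 12 (tray y) by 40 mm tall, 25 to 65 mm above the bench. Point: tab centre, axes as the tray. Slides along tray y only, about 2 N friction, stays where left, stops 105 mm either side of the middle. At d from the middle, the bay it left is 158 mm + d long; starts within 30 mm of the middle.
- collar_center (a point): Bronze shaft collar, a ring 50 mm outside, 25 mm bore, 14 mm high, lying flat and loose in one end of the tray (either end), its centre 37 to 47 mm from the inside of that end wall. The point is its centre, half-way up; z along its bore.
- shaft_center (a point): Long steel rotor shaft, 200 mm overall, loose on the bench, about 0.4 kg: square middle 70 mm long, 24 by 24 mm in section, round stepped journals (16 then 12 mm diameter) on both ends. Point: its centre, half-way up, 12 mm above what it rests on; x along the shaft. A shaft of the same kind but only 110 mm long lies about 100 mm beside it: not wanted.
Mind the look-alikes: they are no part of the job. Of the things that look like the part that bears collar_center, take the one that is farthest from the robot's base at the start.

How it is judged:
By the outcome, as a careful person would: the job done as asked, in the order asked, and still so for the second after the job is handed in, with the robot touching nothing.
It also fails if it takes over 48 s, if anything falls off the work surface, if the arm or the gripper's body presses on something with over 40 N, if the wrist force passes 120 N, or if a joint passes its speed limit or range.

## Robot

A 6-joint arm with a two-finger parallel gripper is mounted at the origin on the work surface. World frame = base frame: x ahead of the robot, y to its left, z up, the work surface at z = 0. Lengths are in m, angles in rad, forces in N, time in s.
With the tool pointing down it reaches from about 0.25 to 0.725 m from the base axis. Payload 4 kg.
Tool frame: the origin (TCP) lies at the very end of the fingers, on their centre line; the grasp point (between the pads) lies 19 mm behind it; x points along the fingers, z is the direction in which the jaws open and shut, and the axes are right-handed (so a half turn about x gives the same grasp; the last joint's range is limited). The gripper opens to 85 mm and grips with 20 to 120 N. Pads are 22 mm wide; open, the fingers measure 114 mm over their backs; the gripper's body (76 mm by 85 mm) begins 54 mm behind the grasp point. The pads swing forward as they close: fully open they stand 13 mm farther back than shut.
Start: joints at [0, 0.241, 0.005, 1.335, 0, 1.571], TCP at [0.5, -0, 0.231] pointing down, gripper open.
Joint ranges: [-2.72, 2.72], [-1.05, 1.87], [-1.09, 1.28], [-1.99, 2.15], [-1.42, 1.44], [-3.14, 3.14]. Speed limits (rad/s): [2.79, 2.79, 3.14, 3.14, 3.14, 3.14].

## Interface

Orientations are given as a unit quaternion [x, y, z, w].
In Python, from workcell import bot gives the robot as it stands.
- The arm moves only by the tool step_arm, never from a script. Its argument "series" is a list of rows, each an object of numbers: "x", "y", "z": the shift along the world's x, y, z in cm; "twist": the turn about the world's z in degrees; "jaw": the finger opening in cm, from 0 to 8.54. In form: [{"x": .., "y": .., "z": .., "twist": .., "jaw": ..}, ...]. A call has 1 to 10 rows; each row is the pose to reach, as a shift and turn from the pose measured when the call began; what a row does not reach only later rows make up. A row lasts 1/12 s, in which the tool goes at most 41.7 mm and 7.16 degrees, less where a joint would pass 70% of its speed; a pose out of reach is approached as far as the arm can. A call with a gripper value outside its range is refused whole. The fingers move at their own pace and stop on an object; the grip force is fixed at half the most. Time passes only in rows, so rows that repeat a pose let the fingers close. It gives the time, the measured TCP pose, the force and the opening at its end, in the units of the state.
- bot.get_obs(): the state, without advancing time (a new reading comes with each control period).
- bot.camera(name): name is "scene" or "side" or "wrist"; returns (picture, depth): 420x560x3 uint8, red, green, blue; 420x560 float32, m along the optical axis (not along the pixel's ray), 0 where there is no reading.
- bot.camera_info(name): a dict with "camera_matrix" (3x3 intrinsics, pixels), "D" ([k1, k2, p1, p2, k3] as OpenCV has them; the pictures are not rectified), "R" (3x3) and "t" (3): a world point X has camera coordinates R X + t; the wrist camera has in their place "mount" (4x4, takes a point from camera to tool coordinates, whose origin is the TCP and whose axes are the tool frame's). Camera axes: x right, y down, z forward; pixel columns grow to the right and rows downward; lengths in m; the calibration is good to about 2 mm. A picture is of the moment at which its call begins: read the wrist's pose just before it. camera_info takes no time and is no camera call.
- bot.job_done(): hands the job in, once; it reports no verdict.
The state is a dict: "clock": time; "joint_pos": joint angles; "joint_vel": joint speeds; "tau": joint torques, N m; "eef_pos": TCP position; "tool_rot": TCP orientation; "ft_force": force on the tool from outside, world axes, zero at the start; "ft_torque": the same for the moment, N m; "grip_width": finger opening in m.
Only numpy, scipy, OpenCV 4.12 (cv2) and the standard library are available. Lean on these libraries where they do the work, as an engineer would, in place of code of your own. Each camera call takes 0.05 s, during which the arm holds its last target.

## Working session

There is one attempt and no reset: what is moved stays moved. The work goes in short steps, Python scripts to look and compute and a tool call to move; the robot and the scene stay as the last step left them, time stands still between calls to the robot, and variables do not carry over. Pictures are saved under pics/ and viewed, and the job is handed in when it is done.

Besides the shell and the picture viewer there is one more tool, called by a JSON object that holds its "op" and its "data". step_arm: Moves the arm, as the interface text tells. Its arguments: {"type":"object","properties":{"series":{"type":"array","items":{"type":"object","properties":{"x":{"type":"number"},"y":{"type":"number"},"z":{"type":"number"},"twist":{"type":"number"},"jaw":{"type":"number"}}}}},"required":["series"]}

```bash
mkdir -p pics; ls; cat > h.py <<'E'
import numpy as np, cv2
from workcell import bot
def snap(name,tag):
    o=bot.get_obs(); im,d=bot.camera(name)
    cv2.imwrite(f'pics/{tag}.png',im[:,:,::-1]); np.savez(f'pics/{tag}.npz',im=im,d=d,p=o['eef_pos'],q=o['tool_rot'])
    return o,im,d
E
python3 - <<'E'
from h import *
for n in['scene','side']:
    snap(n,n+'0'); print(bot.camera_info(n))
print(bot.camera_info('wrist')); print(bot.get_obs())
E
```

```text
pics
{'camera_matrix': array([[538.53410144,   0.        , 284.36786795],
       [  0.        , 538.53410144, 213.74147408],
       [  0.        ,   0.        ,   1.        ]]), 'D': array([0.05010901, 0.        , 0.        , 0.        , 0.        ]), 'R': array([[-0.21826119,  0.97579975,  0.01330059],
       [ 0.76472128,  0.17948373, -0.6188594 ],
       [-0.60627009, -0.12490175, -0.78538916]]), 't': array([ 0.04019294, -0.29960144,  1.39495706])}
{'camera_matrix': array([[481.24503468,   0.        , 282.15414963],
       [  0.        , 481.24503468, 207.60396711],
       [  0.        ,   0.        ,   1.        ]]), 'D': array([0.03610666, 0.        , 0.        , 0.        , 0.        ]), 'R': array([[-0.84597784, -0.53307318, -0.01242882],
       [-0.2861181 ,  0.47348697, -0.83303453],
       [ 0.44995325, -0.70117264, -0.55308136]]), 't': array([0.40296758, 0.14957405, 0.88568949])}
{'camera_matrix': array([[357.45416872,   0.        , 279.40911573],
       [  0.        , 357.45416872, 209.09153164],
       [  0.        ,   0.        ,   1.        ]]), 'D': array([-0.05314364
[... 397 characters left out ...]
0e+00]])}
{'clock': 0.1, 'joint_pos': array([ 3.23801672e-05,  2.41357127e-01,  3.88556474e-03,  1.33516533e+00,
       -8.89165026e-08,  1.57078834e+00]), 'joint_vel': array([ 0.00120512, -0.00014159,  0.0026273 , -0.0018981 , -0.00027595,
        0.00078369]), 'tau': array([-3.57412864e-04, -3.73140085e+01,  2.53010201e+01,  1.07858295e-02,
        2.43542411e-05, -2.54672034e-05]), 'eef_pos': array([4.99461125e-01, 1.61456486e-05, 2.30502374e-01]), 'tool_rot': array([-1.43109411e-05,  7.07757218e-01,  1.42321934e-05,  7.06455745e-01]), 'ft_force': array([-0.42039494,  0.12460917, -0.43700893]), 'ft_torque': array([-0.01067394,  0.02044357, -0.04219274]), 'grip_width': 0.08528899978509207}
```

View pics/scene0.png

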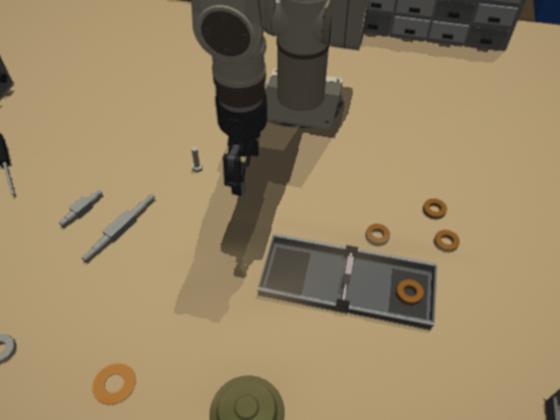

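View pics/side0.png

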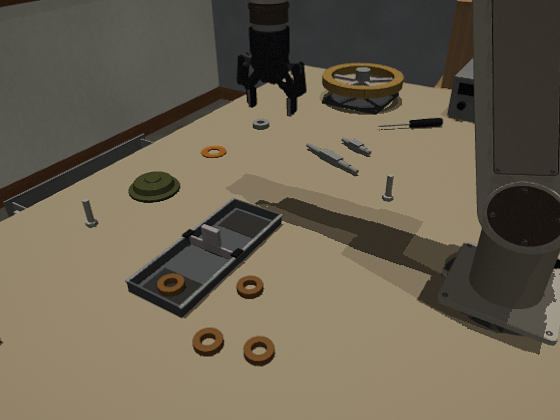

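The scene picture shows the tray (corners about (277,239), (437,262), (433,322), (260,292)), with the tab near (348,272) and the collar in the tray at (410,291). The long shaft runs (85,258)–(154,197), with the short one at (82,208). Next I'll measure them from depth.

```bash
cat >> h.py <<'E'
def cloud(name,tag):
    z=np.load(f'pics/{tag}.npz'); d=z['d']; c=bot.camera_info(name); 
    v,u=np.mgrid[0:420,0:560]; 
    n=cv2.undistortPoints(np.stack([u,v],-1).reshape(-1,1,2).astype(np.float64),c['camera_matrix'],c['D']).reshape(420,560,2)
    P=np.dstack([n*d[...,None],d])
    if name=='wrist':
        from scipy.spatial.transform import Rotation as R
        P=P@c['mount'][:3,:3].T+c['mount'][:3,3]; P=P@R.from_quat(z['q']).as_matrix().T+z['p']
    else: P=(P-c['t'])@c['R']
    P[d==0]=np.nan
    return P,z['im']
E
cat > m.py <<'E'
from h import *
P,im=cloud('scene','scene0')
for n,u,v in [('c1',277,239),('c2',437,262),('c3',433,322),('c4',260,292),('tab',349,257),('tabm',348,270),('floor',325,265),('bench',200,350),('collar',423,291),('collar',398,290),('shaftmid',120,227),('short',82,208)]:
    print(n,P[v,u].round(4))
def roi(u0,u1,v0,v1,zl,zh):
    q=P[v0:v1,u0:u1].reshape(-1,3); q=q[np.isfinite(q[:,0])]; return q[(q[:,2]>zl)&(q[:,2]<zh)]
s=roi(75,165,185,268,.006,.04)
# split long from short using clusters
m=np.zeros((420,560),np.uint8); m[185:268,50:165]=((P[185:268,50:165,2]>.006)&(P[185:268,50:165,2]<.04))
k,l,st,c=cv2.connectedComponentsWithStats(m)
for i in range(1,k):
    if st[i,4]>80:
        q=P[l==i]; r=cv2.minAreaRect((q[:,:2]*1000).astype(np.float32)); print(st[i],r,q[:,2].max(),np.median(q[:,2]))
m=np.zeros((420,560),np.uint8); m[230:330,250:445]=((P[230:330,250:445,2]>.018)&(P[230:330,250:445,2]<.035))
k,l,st,c=cv2.connectedComponentsWithStats(m)
for i in range(1,k):
    if st[i,4]>80:
        q=P[l==i]; r=cv2.minAreaRect((q[:,:2]*1000).astype(np.float32)); print('tray',st[i],r,q[:,2].max(),np.median(q[:,2]),cv2.boxPoints(r))
t=roi(320,375,225,310,.045,.08); print('tab',len(t),t.mean(0),t.min(0),t.max(0), cv2.minAreaRect((t[:,:2]*1000).astype(np.float32)))
t=t[t[:,2]>.06];print('tabtop',len(t),t.mean(0), cv2.minAreaRect((t[:,:2]*1000).astype(np.float32)))
t=roi(390,428,274,308,.0135,.022);print('col',len(t),cv2.minEnclosingCircle((t[:,:2]*1000).astype(np.float32)),t[:,2].max())
E
python3 m.py
```

```text
c1 [0.4623 0.0466 0.0177]
c2 [0.4529 0.3639 0.0294]
c3 [0.5825 0.3633 0.0258]
c4 [nan nan nan]
tab [0.5059 0.1954 0.0665]
tabm [0.5329 0.1977 0.0635]
floor [0.4957 0.1522 0.0082]
bench [ 0.7181 -0.0345  0.0012]
collar [0.5094 0.3454 0.0058]
collar [0.5262 0.297  0.0187]
shaftmid [ 0.5104 -0.2698  0.0247]
short [ 0.4804 -0.3669  0.0224]
[ 59 189  44  37 516] ((472.2268981933594, -376.069580078125), (29.578765869140625, 110.23218536376953), 62.827735900878906) 0.028306393758594256 0.01903088189958111
[ 81 194  74  68 922] ((500.3133850097656, -277.982177734375), (27.500255584716797, 200.7437744140625), 71.34002685546875) 0.028352204946958705 0.01936035079127885
tray [ 257  233  181   93 2236] ((520.9734497070312, 201.2207489013672), (140.76663208007812, 329.1346130371094), 0.3906034529209137) 0.03474044102878499 0.02576591079771166 [[449.46988  365.3044  ]
 [451.71365   36.177452]
 [592.47705   37.137085]
 [590.2333   366.26404 ]]
tray [397 279  18  20  86] ((516.4539184570312, 307.24102783203125), (24.759721755981445, 46.45213317871094), 64.90373229980469) 0.022003825097625808 0.01892486708794827 [[490.16968 305.88098]
 [532.2366  286.17877]
 [542.73816 308.60107]
 [500.67126 328.30328]]
tab 152 [0.52593934 0.19781064 0.0625435 ] [0.5004249  0.19171626 0.0450211 ] [0.5420425  0.20374389 0.06995157] ((521.2324829101562, 197.7843780517578), (41.60283660888672, 11.902048110961914), 0.35332033038139343)
tabtop 120 [0.52262951 0.19788598 0.06516277] ((520.9573364257812, 197.80274963378906), (41.043434143066406, 11.856305122375488), 0.5949220061302185)
col 390 ((521.1039428710938, 317.2447814941406), 26.53021240234375) 0.02193454070430595
```

{"op": "step_arm", "data": {"series": [{"x": 1, "y": 4}, {"x": 2.1, "y": 8}, {"x": 2.1, "y": 12}, {"x": 2.1, "y": 16}, {"x": 2.1, "y": 19.8}, {"x": 2.1, "y": 19.8, "z": -3}, {"x": 2.1, "y": 19.8, "z": -6}, {"x": 2.1, "y": 19.8, "z": -8}, {"x": 2.1, "y": 19.8, "z": -8}]}}

```text
$.series[0]: bad value
```

```bash
python3 - <<'E'
from h import *
o,im,d=snap('wrist','w1'); print(o['clock'],o['eef_pos'],o['ft_force'])
P,im=cloud('wrist','w1')
f=P.reshape(-1,3); f=f[np.isfinite(f[:,0])]
t=f[(f[:,2]>.058)&(f[:,2]<.072)&(abs(f[:,0]-.521)<.03)&(abs(f[:,1]-.198)<.02)]
print(len(t)); 
if len(t)>5: print(cv2.minAreaRect((t[:,:2]*1000).astype(np.float32)))
E
```

```text
0.1 [4.99461125e-01 1.61456486e-05 2.30502374e-01] [-0.42039494  0.12460917 -0.43700893]
0
```

View pics/w1.png

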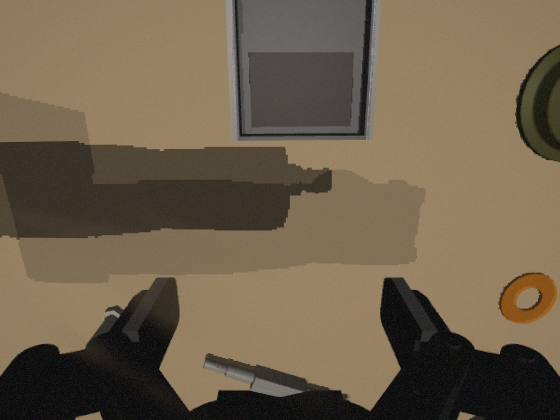

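The rows were refused because every field has to be given. The arm did not move; the picture shows the near end of the tray from the start pose.

{"op": "step_arm", "data": {"series": [{"x": 1, "y": 4, "z": 0, "twist": 0, "jaw": 8.5}, {"x": 2.1, "y": 8, "z": 0, "twist": 0, "jaw": 8.5}, {"x": 2.1, "y": 12, "z": 0, "twist": 0, "jaw": 8.5}, {"x": 2.1, "y": 16, "z": 0, "twist": 0, "jaw": 8.5}, {"x": 2.1, "y": 19.8, "z": 0, "twist": 0, "jaw": 8.5}, {"x": 2.1, "y": 19.8, "z": -3, "twist": 0, "jaw": 8.5}, {"x": 2.1, "y": 19.8, "z": -6, "twist": 0, "jaw": 8.5}, {"x": 2.1, "y": 19.8, "z": -8, "twist": 0, "jaw": 8.5}, {"x": 2.1, "y": 19.8, "z": -8, "twist": 0, "jaw": 8.5}]}}

```text
clock: 0.9
eef_pos: [0.5168, 0.1972, 0.1452]
tool_rot: [-0.002, 0.711, -0.001, 0.703]
ft_force: [-1.1, -0.0, -1.1]
grip_width: 0.085
```

```bash
python3 - <<'E'
from h import *
o,im,d=snap('wrist','w2'); print(o['clock'],o['eef_pos'],o['tool_rot'],o['ft_force'])
P,im=cloud('wrist','w2')
f=P.reshape(-1,3); f=f[np.isfinite(f[:,0])]
t=f[(f[:,2]>.058)&(f[:,2]<.072)&(abs(f[:,0]-.521)<.03)&(abs(f[:,1]-.198)<.02)]
print(len(t)); 
if len(t)>5: print(cv2.minAreaRect((t[:,:2]*1000).astype(np.float32)))
t=f[(f[:,2]>.014)&(f[:,2]<.022)&(abs(f[:,0]-.521)<.04)&(abs(f[:,1]-.317)<.032)]
if len(t)>5: print('col',cv2.minEnclosingCircle((t[:,:2]*1000).astype(np.float32)))
E
```

```text
0.9 [0.5167754  0.19719255 0.14524227] [-0.00173424  0.71114011 -0.00096766  0.70304751] [-1.1415328  -0.02830351 -1.10012461]
1135
((520.0582275390625, 197.1951904296875), (39.64289855957031, 12.014150619506836), 0.8867446184158325)
col ((519.0260009765625, 317.7037353515625), 25.19150733947754)
```

View pics/w2.png

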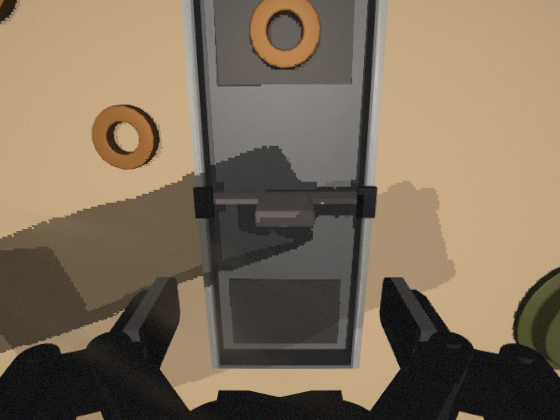

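{"op": "step_arm", "data": {"series": [{"x": 0.3, "y": 0, "z": -3, "twist": 0, "jaw": 8.5}, {"x": 0.3, "y": 0, "z": -6, "twist": 0, "jaw": 8.5}, {"x": 0.3, "y": 0, "z": -9, "twist": 0, "jaw": 7}, {"x": 0.3, "y": 0, "z": -10.8, "twist": 0, "jaw": 6}, {"x": 0.3, "y": 0, "z": -10.8, "twist": 0, "jaw": 4.5}, {"x": 0.3, "y": 0, "z": -10.8, "twist": 0, "jaw": 3.5}, {"x": 0.3, "y": 0, "z": -10.8, "twist": 0, "jaw": 3.5}, {"x": 0.3, "y": 0, "z": -10.8, "twist": 0, "jaw": 3.5}, {"x": 0.3, "y": 0, "z": -10.8, "twist": 0, "jaw": 3.5}]}}

```text
clock: 1.7
eef_pos: [0.5192, 0.197, 0.0405]
tool_rot: [-0.001, 0.711, -0.001, 0.703]
ft_force: [-5.1, -0.8, -8.5]
grip_width: 0.0385
```

{"op": "step_arm", "data": {"series": [{"x": 0, "y": 1, "z": 0, "twist": 0, "jaw": 3.5}, {"x": 0, "y": 2, "z": 0, "twist": 0, "jaw": 3.5}, {"x": 0, "y": 3, "z": 0, "twist": 0, "jaw": 3.5}, {"x": 0, "y": 4, "z": 0, "twist": 0, "jaw": 3.5}, {"x": 0, "y": 5, "z": 0, "twist": 0, "jaw": 3.5}, {"x": 0, "y": 6, "z": 0, "twist": 0, "jaw": 3.5}, {"x": 0, "y": 6.5, "z": 0, "twist": 0, "jaw": 3.5}, {"x": 0, "y": 6.5, "z": 0, "twist": 0, "jaw": 3.5}]}}

```text
clock: 2.37
eef_pos: [0.5187, 0.2646, 0.0405]
tool_rot: [-0.001, 0.712, 0.001, 0.703]
ft_force: [-3.3, 2.5, -11.2]
grip_width: 0.0385
```

{"op": "step_arm", "data": {"series": [{"x": 0, "y": 0, "z": 0, "twist": 0, "jaw": 8}, {"x": 0, "y": 0, "z": 0, "twist": 0, "jaw": 8}, {"x": 0, "y": 0, "z": 0, "twist": 0, "jaw": 8}, {"x": 0, "y": 0, "z": 0, "twist": 0, "jaw": 8}, {"x": 0, "y": 0, "z": 2, "twist": 0, "jaw": 8}, {"x": 0, "y": 0, "z": 6, "twist": 0, "jaw": 8}, {"x": 0, "y": 0, "z": 10, "twist": 0, "jaw": 8}, {"x": 0, "y": -4, "z": 14, "twist": 0, "jaw": 8}, {"x": 0, "y": -8, "z": 17, "twist": 0, "jaw": 8}, {"x": 0, "y": -12, "z": 17, "twist": 0, "jaw": 8}]}}

```text
clock: 3.2
eef_pos: [0.5215, 0.1631, 0.2121]
tool_rot: [-0.001, 0.708, 0.003, 0.706]
ft_force: [1.6, -0.2, -0.1]
grip_width: 0.0802
```

```bash
python3 - <<'E'
from h import *
o,im,d=snap('wrist','w3'); print(o['clock'],o['eef_pos'],o['joint_pos'],o['ft_force'])
P,im=cloud('wrist','w3')
f=P.reshape(-1,3); f=f[np.isfinite(f[:,0])]
t=f[(f[:,2]>.058)&(f[:,2]<.072)&(abs(f[:,0]-.521)<.03)&(abs(f[:,1]-.26)<.03)]
print(len(t),cv2.minAreaRect((t[:,:2]*1000).astype(np.float32)))
t=f[(f[:,2]>.0145)&(f[:,2]<.022)&(abs(f[:,0]-.521)<.04)&(abs(f[:,1]-.317)<.032)]
if len(t)>5: print('col',cv2.minEnclosingCircle((t[:,:2]*1000).astype(np.float32)))
t=f[(f[:,2]>.02)&(f[:,2]<.03)&(abs(f[:,0]-.521)<.075)&(abs(f[:,1]-.2)<.18)]
print('tray',cv2.minAreaRect((t[:,:2]*1000).astype(np.float32)),np.percentile(t,[.5,99.5],axis=0))
E
```

```text
3.2 [0.52145927 0.16307831 0.2121285 ] [0.30100281 0.34224955 0.09413501 1.32409008 0.0037727  1.86631996] [ 1.57707859 -0.16271635 -0.1446426 ]
891 ((519.5362548828125, 263.8998107910156), (40.02021789550781, 11.723088264465332), 0.17280125617980957)
col ((519.2307739257812, 315.763427734375), 24.386451721191406)
tray ((520.0084228515625, 176.52407836914062), (138.21786499023438, 282.2851257324219), 0.31693077087402344) [[0.45141915 0.03607048 0.02019206]
 [0.58902265 0.3161921  0.02992147]]
```

View pics/w3.png

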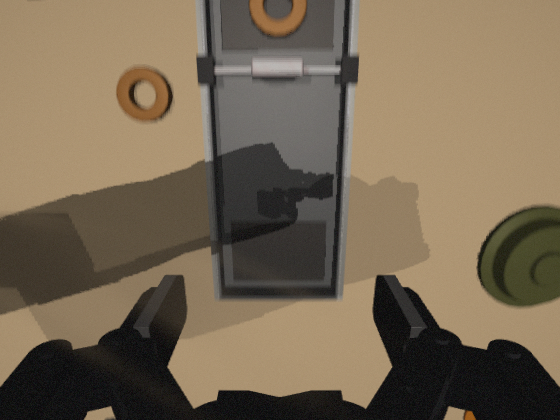

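The wrist picture shows the tab moved to (277,67) with a clear gap to the collar, which lies flat at (278,5). Measured, the divider is about 62 mm from the middle, so the empty bay runs from y 0.040 to 0.262. Next is the shaft.

{"op": "step_arm", "data": {"series": [{"x": 0, "y": -4, "z": 0, "twist": 7, "jaw": 8}, {"x": 0, "y": -8, "z": 0, "twist": 14, "jaw": 8}, {"x": 0, "y": -12, "z": 0, "twist": 21, "jaw": 8}, {"x": 0, "y": -16, "z": 0, "twist": 28, "jaw": 8}, {"x": 0, "y": -20, "z": 0, "twist": 35, "jaw": 8}, {"x": -0.5, "y": -24, "z": 0, "twist": 42, "jaw": 8}, {"x": -1, "y": -28, "z": 0, "twist": 49, "jaw": 8}, {"x": -1.5, "y": -32, "z": 0, "twist": 56, "jaw": 8}, {"x": -2, "y": -36, "z": 0, "twist": 63, "jaw": 8}, {"x": -2, "y": -40, "z": 0, "twist": 70, "jaw": 8}]}}

```text
clock: 4.08
eef_pos: [0.5028, -0.2174, 0.2139]
tool_rot: [-0.382, 0.596, 0.378, 0.596]
ft_force: [-0.6, 0.1, 0.1]
grip_width: 0.08
```

{"op": "step_arm", "data": {"series": [{"x": 0, "y": -3, "z": 0, "twist": 1, "jaw": 8}, {"x": 0, "y": -4, "z": 0, "twist": 1, "jaw": 8}, {"x": 0, "y": -4, "z": -3, "twist": 1, "jaw": 8}, {"x": 0, "y": -4, "z": -5, "twist": 1, "jaw": 8}, {"x": 0, "y": -4, "z": -5, "twist": 1, "jaw": 8}, {"x": 0, "y": -4, "z": -5, "twist": 1, "jaw": 8}]}}

```text
clock: 4.58
eef_pos: [0.5021, -0.2569, 0.1635]
tool_rot: [-0.387, 0.593, 0.384, 0.593]
ft_force: [0.3, 0.7, 0.6]
grip_width: 0.0799
```

```bash
cat > m2.py <<'E'
from h import *
from scipy.spatial.transform import Rotation as R
o,im,d=snap('wrist','w4'); A=R.from_quat(o['tool_rot']).as_matrix(); print(o['clock'],o['eef_pos'],o['joint_pos'],o['ft_force'],'jaw ang',np.degrees(np.arctan2(A[1,2],A[0,2])),A[:,0])
P,im=cloud('wrist','w4')
w=(P[...,2]>.006)&(P[...,2]<.04)
k,l,st,c=cv2.connectedComponentsWithStats(w.astype(np.uint8))
for i in range(1,k):
    if st[i,4]>200:
        q=P[l==i]; print(st[i],cv2.minAreaRect((q[:,:2]*1000).astype(np.float32)),np.nanmax(q[:,2]))
        t=q[(q[:,2]>.022)&(q[:,2]<.027)]
        if len(t)>50: print('  top',cv2.minAreaRect((t[:,:2]*1000).astype(np.float32)))
E
python3 m2.py
```

```text
4.5833 [ 0.50207178 -0.25693691  0.16352244] [-0.47217287  0.40030097  0.05060773  1.21787464 -0.00154823 -0.05436731] [0.27575054 0.73582189 0.574415  ] jaw ang 66.06120665455296 [ 0.00217102 -0.00284719 -0.99999359]
[ 235   72   36  228 4895] ((498.16815185546875, -279.3317565917969), (24.19025230407715, 199.2757568359375), 69.24890899658203) 0.02671653211877223
  top ((498.83404541015625, -279.4857482910156), (24.189300537109375, 128.73626708984375), 69.41023254394531)
[ 118  148   40  123 2893] ((471.0156555175781, -377.5665283203125), (24.50496482849121, 110.2333755493164), 67.74072265625) 0.02640234404627828
  top ((472.4200744628906, -378.1664733886719), (24.458471298217773, 66.47124481201172), 67.74072265625)
```

View pics/w4.png

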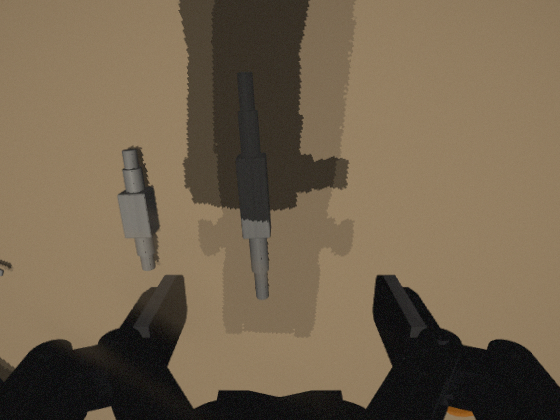

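```bash
python3 - <<'E'
from h import *
P,im=cloud('wrist','w4')
for u,v in [(245,74),(250,155),(252,158),(256,218),(256,235),(262,296)]: print(u,v,P[v,u].round(4), np.hypot(*(P[v,u,:2]-[.4985,-.2793])).round(4))
E
```

```text
245 74 [ 0.4071 -0.2439  0.0163] 0.098
250 155 [ 0.4647 -0.2665  0.0198] 0.0362
252 158 [ 0.4671 -0.2656  0.0231] 0.0343
256 218 [ 0.5141 -0.284   0.0247] 0.0163
256 235 [ 0.528  -0.2905  0.025 ] 0.0315
262 296 [ 0.588  -0.3129  0.019 ] 0.0956
```

{"op": "step_arm", "data": {"series": [{"x": -0.35, "y": -2.25, "z": 0, "twist": 3.2, "jaw": 8}, {"x": -0.35, "y": -2.25, "z": -3, "twist": 3.2, "jaw": 8}, {"x": -0.35, "y": -2.25, "z": -6, "twist": 3.2, "jaw": 8}, {"x": -0.35, "y": -2.25, "z": -9, "twist": 3.2, "jaw": 8}, {"x": -0.35, "y": -2.25, "z": -11, "twist": 3.2, "jaw": 8}, {"x": -0.35, "y": -2.25, "z": -11.5, "twist": 3.2, "jaw": 8}, {"x": -0.35, "y": -2.25, "z": -11.5, "twist": 3.2, "jaw": 7}]}}

```text
clock: 5.22
eef_pos: [0.4997, -0.2793, 0.0499]
tool_rot: [-0.404, 0.581, 0.4, 0.582]
ft_force: [-0.0, -0.3, 0.2]
grip_width: 0.0703
```

```bash
sed 's/w4/w5/g' m2.py > m3.py; python3 m3.py
```

```text
5.2167 [ 0.49973539 -0.27931182  0.04989579] [-5.09161654e-01  5.15557935e-01 -8.65551048e-02  9.63280082e-01
 -9.50106191e-04 -1.48210269e-01] [-0.02091193 -0.25792634  0.15700058] jaw ang 69.31860292177723 [ 0.00425468 -0.00346334 -0.99998495]
[  255    43    48   347 11650] ((498.326416015625, -279.261474609375), (24.101564407348633, 200.1301727294922), 69.35990142822266) 0.026566978437964555
  top ((500.07354736328125, -279.93865966796875), (24.017330169677734, 103.39405822753906), 69.22480773925781)
[  62  158   67  183 7138] ((470.1287841796875, -377.36602783203125), (25.273197174072266, 109.68379974365234), 67.30462646484375) 0.026125403017983124
  top ((473.33642578125, -378.89141845703125), (24.947233200073242, 46.71510314941406), 68.01692199707031)
```

View pics/w5.png

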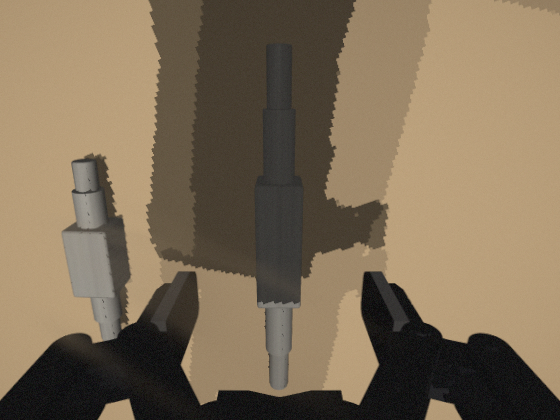

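The long shaft lies centred between the fingers (square at (279,240), its axis vertical in the picture), so I can lower and grip.

{"op": "step_arm", "data": {"series": [{"x": -0.1, "y": 0, "z": -2, "twist": 0, "jaw": 6}, {"x": -0.1, "y": 0, "z": -4, "twist": 0, "jaw": 6}, {"x": -0.1, "y": 0, "z": -4.6, "twist": 0, "jaw": 6}, {"x": -0.1, "y": 0, "z": -4.6, "twist": 0, "jaw": 4}, {"x": -0.1, "y": 0, "z": -4.6, "twist": 0, "jaw": 3}]}}

```text
clock: 5.68
eef_pos: [0.5009, -0.2804, 0.007]
tool_rot: [-0.406, 0.58, 0.399, 0.583]
ft_force: [-0.3, -0.5, 0.1]
grip_width: 0.0367
```

{"op": "step_arm", "data": {"series": [{"x": -0.2, "y": 0.1, "z": -0.4, "twist": 0, "jaw": 3.2}, {"x": -0.2, "y": 0.1, "z": -0.4, "twist": 0, "jaw": 3.2}, {"x": -0.2, "y": 0.1, "z": -0.4, "twist": 0, "jaw": 2}, {"x": -0.2, "y": 0.1, "z": -0.4, "twist": 0, "jaw": 1.5}, {"x": -0.2, "y": 0.1, "z": -0.4, "twist": 0, "jaw": 1.5}, {"x": -0.2, "y": 0.1, "z": -0.4, "twist": 0, "jaw": 1.5}]}}

```text
clock: 6.18
eef_pos: [0.4995, -0.2799, 0.0042]
tool_rot: [-0.406, 0.58, 0.398, 0.583]
ft_force: [-0.6, 0.4, 5.9]
grip_width: 0.023
```

{"op": "step_arm", "data": {"series": [{"x": 0, "y": 0, "z": 1, "twist": 0, "jaw": 1.5}, {"x": 0, "y": 0, "z": 2, "twist": 0, "jaw": 1.5}, {"x": 0, "y": 0, "z": 4, "twist": 0, "jaw": 1.5}, {"x": 0, "y": 0, "z": 6, "twist": 0, "jaw": 1.5}, {"x": 0, "y": 0, "z": 9, "twist": 0, "jaw": 1.5}, {"x": 0, "y": 0, "z": 12, "twist": 0, "jaw": 1.5}, {"x": 0, "y": 0, "z": 12, "twist": 0, "jaw": 1.5}]}}

```text
clock: 6.77
eef_pos: [0.5032, -0.2819, 0.1314]
tool_rot: [-0.41, 0.578, 0.394, 0.585]
ft_force: [1.7, -0.9, -3.2]
grip_width: 0.0225
```

```bash
python3 - <<'E'
from h import *
o,im,d=snap('wrist','w6'); print(o)
E
```

```text
{'clock': 6.7667, 'joint_pos': array([-5.10185763e-01,  4.31706163e-01,  1.10334156e-02,  1.12586010e+00,
       -9.90452545e-04, -1.49289788e-01]), 'joint_vel': array([-7.10105909e-05,  4.25332988e-02, -6.78794687e-02, -1.09851880e-01,
        7.50782745e-04,  8.02341255e-04]), 'tau': array([-3.15984325e-03, -4.28410256e+01,  2.13581282e+01,  1.57111309e+00,
       -6.06839400e-03,  1.89845045e-04]), 'eef_pos': array([ 0.50317845, -0.28192445,  0.13142533]), 'tool_rot': array([-0.40997049,  0.57811592,  0.39425633,  0.58503686]), 'ft_force': array([ 1.72560323, -0.9136112 , -3.22699241]), 'ft_torque': array([-0.10090695, -0.17370585, -0.02857422]), 'grip_width': 0.022479861117093797}
```

View pics/w6.png

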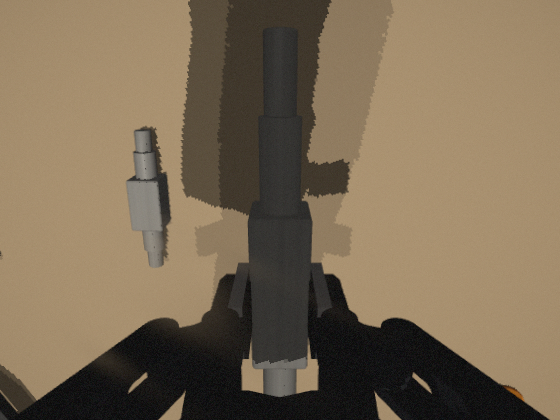

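The shaft is held (square at (279,285) between the pads). I'll carry it to the tray.

{"op": "step_arm", "data": {"series": [{"x": 0, "y": 3, "z": 1, "twist": -5, "jaw": 1.5}, {"x": 0, "y": 7, "z": 2, "twist": -11, "jaw": 1.5}, {"x": 0, "y": 11, "z": 2, "twist": -18, "jaw": 1.5}, {"x": 0, "y": 15, "z": 2, "twist": -25, "jaw": 1.5}, {"x": 0, "y": 19, "z": 2, "twist": -32, "jaw": 1.5}, {"x": 0.5, "y": 23, "z": 2, "twist": -39, "jaw": 1.5}, {"x": 1, "y": 27, "z": 2, "twist": -46, "jaw": 1.5}, {"x": 1.5, "y": 31, "z": 2, "twist": -53, "jaw": 1.5}, {"x": 1.7, "y": 35, "z": 2, "twist": -60, "jaw": 1.5}, {"x": 1.7, "y": 38, "z": 2, "twist": -66, "jaw": 1.5}]}}

```text
clock: 7.65
eef_pos: [0.5178, 0.0874, 0.1469]
tool_rot: [-0.049, 0.708, 0.034, 0.704]
ft_force: [1.0, -0.4, -3.9]
grip_width: 0.0227
```

{"op": "step_arm", "data": {"series": [{"x": 0, "y": 3, "z": 0, "twist": -3, "jaw": 1.5}, {"x": 0, "y": 5, "z": 0, "twist": -3.3, "jaw": 1.5}, {"x": 0, "y": 5, "z": 0, "twist": -3.3, "jaw": 1.5}, {"x": 0, "y": 5, "z": 0, "twist": -3.3, "jaw": 1.5}, {"x": 0, "y": 5, "z": 0, "twist": -3.3, "jaw": 1.5}]}}

```text
clock: 8.07
eef_pos: [0.5168, 0.1369, 0.1455]
tool_rot: [-0.029, 0.71, 0.013, 0.704]
ft_force: [0.6, 0.3, -4.7]
grip_width: 0.0231
```

```bash
cat > m4.py <<'E'
from h import *
import sys
from scipy.spatial.transform import Rotation as R
t=sys.argv[1]
o,im,d=snap('wrist',t); A=R.from_quat(o['tool_rot']).as_matrix(); print(o['clock'],o['eef_pos'],o['ft_force'],'jaw ang',np.degrees(np.arctan2(A[1,2],A[0,2])),A[:,0])
P,im=cloud('wrist',t)
z=o['eef_pos'][2]
q=P.reshape(-1,3); q=q[(q[:,2]>z)&(q[:,2]<z+.028)&(abs(q[:,0]-o['eef_pos'][0])<.011)]
print('shaft pts',len(q),'y',np.percentile(q[:,1],[0,1,99,100]),'x near tip',q[q[:,1]>q[:,1].max()-.02][:,0].mean())
for yy in np.arange(.14,.27,.015):
    b=q[abs(q[:,1]-yy)<.008]
    if len(b)>20: print(round(yy,3),b[:,0].mean().round(4),b[:,2].max().round(4))
E
python3 m4.py w7; python3 -c "
from h import *
snap('side','s7')"
```

```text
8.0667 [0.51675868 0.13690018 0.14553901] [ 0.60635569  0.2932097  -4.7387986 ] jaw ang 3.3730921396211726 [-0.00844965 -0.02250691 -0.99971098]
shaft pts 16609 y [0.07910942 0.08694008 0.23703899 0.2387486 ] x near tip 0.5122372859955665
0.14 0.5166 0.1734
0.155 0.5167 0.1683
0.17 0.5166 0.1674
0.185 0.5148 0.1626
0.2 0.5139 0.1625
0.215 0.513 0.1623
0.23 0.5121 0.1598
0.245 0.5121 0.1596
```

View pics/w7.png

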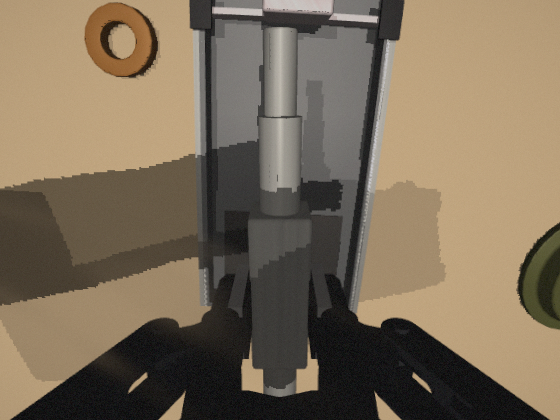

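View pics/s7.png

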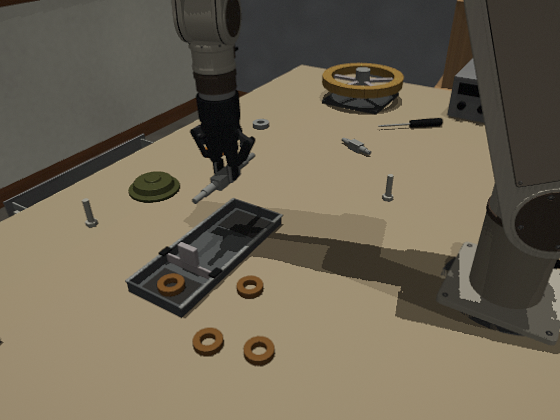

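{"op": "step_arm", "data": {"series": [{"x": 0.4, "y": 1.1, "z": 0, "twist": -3.1, "jaw": 1.5}, {"x": 0.4, "y": 1.1, "z": 0, "twist": -3.1, "jaw": 1.5}, {"x": 0.4, "y": 1.1, "z": -3, "twist": -3.1, "jaw": 1.5}, {"x": 0.4, "y": 1.1, "z": -6, "twist": -3.1, "jaw": 1.5}, {"x": 0.4, "y": 1.1, "z": -8, "twist": -3.1, "jaw": 1.5}, {"x": 0.4, "y": 1.1, "z": -9, "twist": -3.1, "jaw": 1.5}, {"x": 0.4, "y": 1.1, "z": -9, "twist": -3.1, "jaw": 1.5}]}}

```text
clock: 8.75
eef_pos: [0.5191, 0.1457, 0.0536]
tool_rot: [-0.009, 0.712, -0.007, 0.702]
ft_force: [-0.0, -0.2, -4.1]
grip_width: 0.0228
```

```bash
python3 m4.py w8; python3 -c "
from h import *
snap('scene','s8')"
```

```text
8.75 [0.51913927 0.1456663  0.05360497] [-0.03963991 -0.21231576 -4.14049974] jaw ang 0.14875357939822695 [-0.0139597  -0.02336799 -0.99962946]
shaft pts 16768 y [0.08761787 0.0952554  0.24595726 0.24763121] x near tip 0.5198004375285002
0.14 0.5191 0.0816
0.155 0.519 0.0816
0.17 0.5192 0.0754
0.185 0.5195 0.075
0.2 0.5199 0.0703
0.215 0.5199 0.0708
0.23 0.5198 0.0682
0.245 0.5198 0.0682
```

View pics/w8.png

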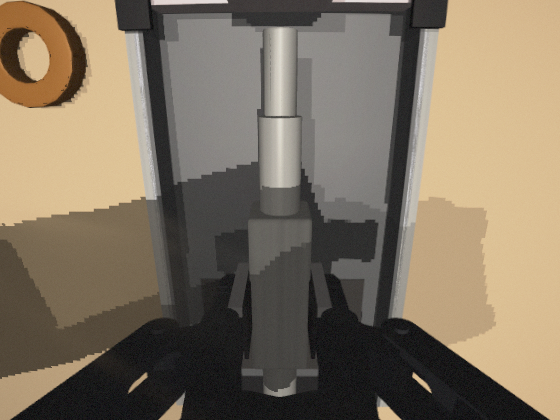

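View pics/s8.png

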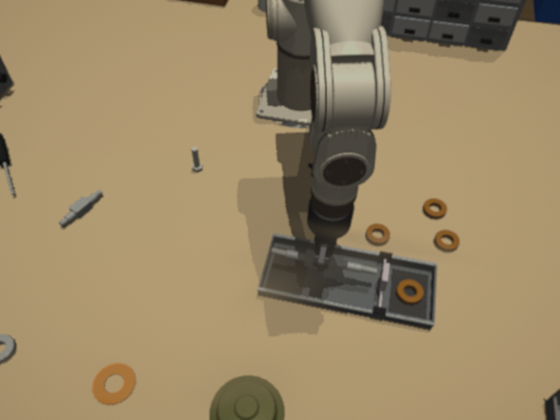

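The shaft tips span y 0.048–0.248 inside the bay, and the shaft is centred between the tray walls. Lowering.

{"op": "step_arm", "data": {"series": [{"x": 0.1, "y": 0.2, "z": -1.2, "twist": 0, "jaw": 1.5}, {"x": 0.1, "y": 0.2, "z": -2.4, "twist": 0, "jaw": 1.5}, {"x": 0.1, "y": 0.2, "z": -3.2, "twist": 0, "jaw": 1.5}, {"x": 0.1, "y": 0.2, "z": -3.7, "twist": 0, "jaw": 1.5}, {"x": 0.1, "y": 0.2, "z": -4.1, "twist": 0, "jaw": 1.5}, {"x": 0.1, "y": 0.2, "z": -4.1, "twist": 0, "jaw": 1.5}]}}

```text
clock: 9.35
eef_pos: [0.5225, 0.1487, 0.0152]
tool_rot: [-0.009, 0.71, -0.007, 0.704]
ft_force: [0.4, -0.4, -3.9]
grip_width: 0.0225
```

{"op": "step_arm", "data": {"series": [{"x": -0.1, "y": -0.1, "z": -0.3, "twist": 0, "jaw": 1.5}, {"x": -0.1, "y": -0.1, "z": -0.5, "twist": 0, "jaw": 1.5}, {"x": -0.1, "y": -0.1, "z": -0.5, "twist": 0, "jaw": 1.5}]}}

```text
clock: 9.6
eef_pos: [0.5213, 0.1477, 0.01]
tool_rot: [-0.009, 0.71, -0.007, 0.704]
ft_force: [0.5, -0.3, -4.4]
grip_width: 0.0227
```

{"op": "step_arm", "data": {"series": [{"x": 0, "y": 0, "z": -0.1, "twist": 0, "jaw": 1.5}, {"x": 0, "y": 0, "z": -0.2, "twist": 0, "jaw": 1.5}, {"x": 0, "y": 0, "z": -0.2, "twist": 0, "jaw": 1.5}]}}

```text
clock: 9.85
eef_pos: [0.5216, 0.1477, 0.0086]
tool_rot: [-0.009, 0.71, -0.007, 0.704]
ft_force: [-1.0, -0.9, -1.2]
grip_width: 0.0228
```

Contact has started, with force z rising from -4.4 to -1.2. Now I release, opening only part way so the fingers stay clear of the walls.

{"op": "step_arm", "data": {"series": [{"x": 0, "y": 0, "z": 0, "twist": 0, "jaw": 2.6}, {"x": 0, "y": 0, "z": 0, "twist": 0, "jaw": 3.2}, {"x": 0, "y": 0, "z": 0, "twist": 0, "jaw": 3.8}, {"x": 0, "y": 0, "z": 0, "twist": 0, "jaw": 4.2}, {"x": 0, "y": 0, "z": 0, "twist": 0, "jaw": 4.2}, {"x": 0, "y": 0, "z": 1, "twist": 0, "jaw": 4.2}, {"x": 0, "y": 0, "z": 3, "twist": 0, "jaw": 4.2}, {"x": 0, "y": 0, "z": 6, "twist": 0, "jaw": 4.2}, {"x": 0, "y": 0, "z": 10, "twist": 0, "jaw": 4.2}, {"x": 0, "y": 0, "z": 14, "twist": 0, "jaw": 4.2}]}}

```text
clock: 10.68
eef_pos: [0.5206, 0.1474, 0.15]
tool_rot: [-0.009, 0.711, -0.007, 0.703]
ft_force: [0.6, 1.1, 0.5]
grip_width: 0.0421
```

{"op": "step_arm", "data": {"series": [{"x": -3, "y": -3, "z": 3, "twist": 0, "jaw": 6}, {"x": -5, "y": -6, "z": 6, "twist": 0, "jaw": 8}, {"x": -7, "y": -9, "z": 6, "twist": 0, "jaw": 8}, {"x": -7, "y": -9, "z": 6, "twist": 0, "jaw": 8}, {"x": -7, "y": -9, "z": 6, "twist": 0, "jaw": 8}]}}

```text
clock: 11.1
eef_pos: [0.4498, 0.0558, 0.2121]
tool_rot: [-0.008, 0.71, -0.008, 0.704]
ft_force: [0.4, 1.0, 0.1]
grip_width: 0.0796
```

```bash
python3 - <<'E'
from h import *
o,im,d=snap('wrist','w9'); print(o['clock'],o['eef_pos'],o['ft_force'])
P,im=cloud('wrist','w9'); snap('scene','s9'); snap('side','d9')
f=P.reshape(-1,3); f=f[np.isfinite(f[:,0])]
def box(z0,z1,x0,x1,y0,y1): return f[(f[:,2]>z0)&(f[:,2]<z1)&(f[:,0]>x0)&(f[:,0]<x1)&(f[:,1]>y0)&(f[:,1]<y1)]
r=lambda t:cv2.minAreaRect((t[:,:2]*1000).astype(np.float32))
t=box(.010,.036,.475,.565,.043,.255); print('shaft',len(t),r(t),t[:,2].max())
for yy in np.arange(.05,.25,.02):
    b=t[abs(t[:,1]-yy)<.006]
    if len(b)>10: print(yy.round(3),np.percentile(b[:,2],97).round(4),b[:,0].mean().round(4))
t=box(.058,.072,.49,.55,.235,.29); 
if len(t)>10: print('tab',r(t))
P,im=cloud('scene','s9'); f=P.reshape(-1,3); f=f[np.isfinite(f[:,0])]
t=box(.058,.072,.49,.55,.235,.29); print('tab scene',r(t))
t=box(.0135,.023,.485,.555,.288,.35); print('col scene',cv2.minEnclosingCircle((t[:,:2]*1000).astype(np.float32)),t[:,2].max())
E
```

```text
11.1 [0.44981002 0.05581041 0.21211301] [0.42612121 0.9923911  0.05038814]
shaft 4215 ((522.2771606445312, 127.43939208984375), (156.57151794433594, 24.871517181396484), 89.44403076171875) 0.0316567789713077
0.05 0.0231 0.5219
0.07 0.0234 0.522
0.09 0.0252 0.5214
0.11 0.0286 0.5212
0.13 0.0297 0.5208
0.15 0.0297 0.521
0.17 0.0294 0.5208
0.19 0.025 0.5213
0.21 0.0245 0.5211
tab scene ((520.3583984375, 265.0534973144531), (12.012758255004883, 41.198265075683594), 89.7136001586914)
col scene ((522.1026000976562, 319.3569641113281), 26.607555389404297) 0.022552111450492587
```

View pics/w9.png

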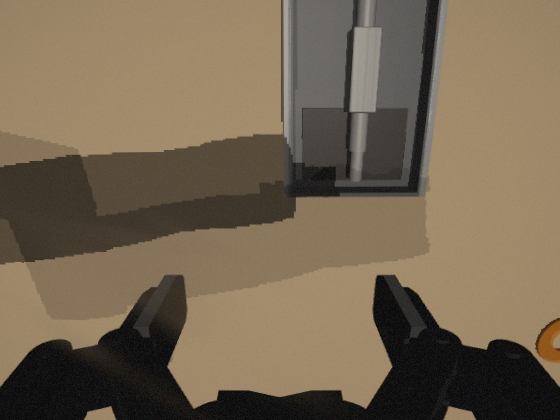

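View pics/s9.png

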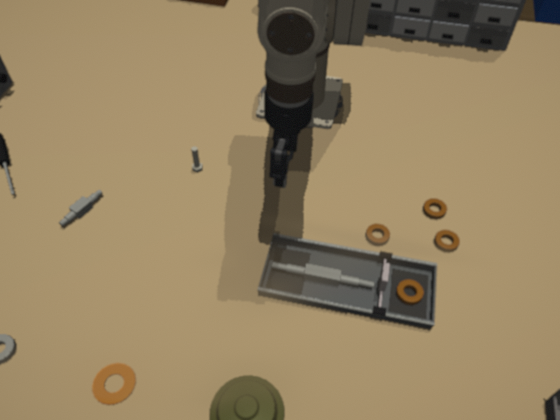

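View pics/d9.png

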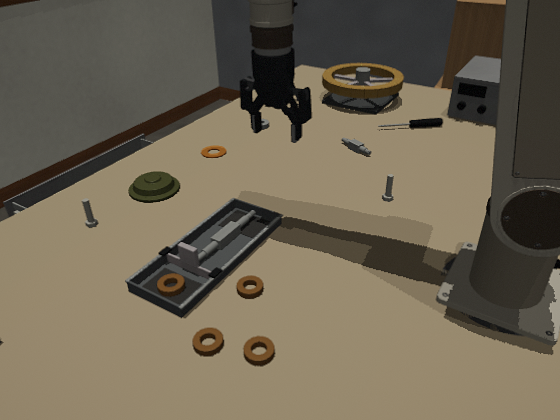

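The shaft lies flat and lengthwise in the empty bay (scene picture, (272,265) to (373,284)). The collar is still flat at (410,291), and the gripper is clear of everything.

```bash
python3 -c "
from workcell import bot
print(bot.job_done())"
```

```text
the job is handed in; nothing more can be done
None
```

The long shaft is lying flat and lengthwise in the widened bay, released, and the job was handed in at about 11 s of the 48 s allowed.

- **Divider:** I gripped its tab and slid it about 67 mm towards the collar, to about 63 mm past the middle. That makes the empty bay about 221 mm long. The collar stayed flat and clear of it. Its measured position before and after agrees to about 2 mm, which is within calibration.
- **Shaft:** I picked up the long shaft across its square middle, lowered it until the wrist force showed it touching the floor, opened the jaws part way and withdrew.
- **Last checks:** The top of the shaft's square part measured 28.6–29.7 mm above the bench, against 28 mm expected. Its axis is within about 0.6° of the tray's length. It sits about 8 mm from the end wall and about 10 mm or more from the divider. The arm is clear of everything.

**Disagreements:**
- The wrist and scene cameras differ by 1–3 mm on the tab and collar.
- The tool tilted about 1.5° while lowering, so the shaft's ends came down slightly uneven. It settled flat on release.
- The first move call was refused because of missing fields, and the arm did not move.

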